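# Turn the tube carousel to the barcode reader and scan

### The arm

A 6-joint arm with a two-finger parallel gripper is mounted at the origin on the work surface. World frame = base frame: x ahead of the robot, y to its left, z up, the work surface at z = 0. Lengths are in mm, angles in degrees, forces in N, time in s.
With the tool pointing down it reaches from about 275 to 725 mm from the base axis. Payload 15.9 kg.
Tool frame: the origin (TCP) lies at the very end of the fingers, on their centre line; the grasp point (between the pads) lies 19 mm behind it; z points along the fingers, y is the line along which they close (so a half turn about z gives the same grasp; the last joint's range is limited). The gripper opens to 85 mm and grips with 20 to 120 N. Pads are 22 mm wide; open, the fingers measure 114 mm over their backs; the gripper's body (76 mm by 85 mm) begins 54 mm behind the grasp point. The pads swing forward as they close: fully open they stand 13 mm farther back than shut.
Start: joints at [67.953, 12.198, -1.971, 75.831, 0, 90], TCP at [187.68, 463.424, 231.306] pointing down, gripper open.
Joint ranges: [-170.91, 170.91], [-42.67, 98.43], [-65.05, 77.54], [-120.47, 116.71], [-90, 82.35], [-180, 180]. Speed limits (degrees/s): [108.29, 108.29, 136.94, 147.25, 180, 180].

### API

Orientations are given as a 3x3 rotation matrix whose columns are the frame's x, y, z axes.
In Python, from bench import state, get_image, calibration, sign_off gives the robot as it stands. The module is installed in compiled form; this text tells all that it offers.
- The arm moves only by the tool servo_tool, never from a script. Its arguments are lists of equal length, an entry for each row: "hand": the opening, from 0 (shut) to 1 (fully open); "translation": the shift along the tool's x, y, z in units of 0.4 m (1.0 is 0.4 m), a list of three; "yaw": the turn about the tool's z in units of 1.5 rad (1.0 is 1.5 rad). A call has 1 to 10 rows; each row shifts and turns the commanded pose from where the row before left it, along the tool's axes as they then stand; what a row does not reach is not made up. A row lasts 1/8 s, in which the tool goes at most 62.5 mm and 10.7 degrees, less where a joint would pass 70% of its speed; a pose out of reach is approached as far as the arm can. A call with a number of a shift or a turn outside -1 to 1 is refused whole. A call with a gripper value outside its range is refused whole. The fingers move at their own pace and stop on an object; the grip force is fixed at half the most. Time passes only in rows, so rows that do not move let the fingers close. It gives the time, the measured TCP pose, the force, the opening and the grip force at its end, in the units of the state.
- state(): the state, without advancing time (a new reading comes with each control period).
- get_image(name): name is "side" or "top"; returns (picture, depth): 400x640x3 uint8, red, green, blue; 400x640 float32, mm along the optical axis (not along the pixel's ray), 0 where there is no reading.
- calibration(name): a dict with "fovy" (degrees; the focal length in pixels is half the picture's height over the tangent of half this angle, whatever the lens; pixels are square), "cx", "cy" (the principal point, pixels), "eye" and "attitude" of the camera in the world. Camera axes: x right, y down, z forward; pixel columns grow to the right and rows downward; lengths in mm; the calibration is good to about 2 mm. A picture is of the moment at which its call begins. calibration takes no time and is no camera call.
- sign_off(): hands the job in; it is judged then, once.
The state is a dict: "clock": time; "q": joint angles; "qvel": joint speeds; "effort": joint torques, N m; "ee_pos": TCP position; "orientation": TCP orientation; "contact_force": force on the tool from outside, world axes, zero at the start; "wrist_torque": the same for the moment, N m; "gripper_width": opening from 0.0 (shut) to 1.0 (fully open); "finger_force": force on a finger pad.
Only numpy, scipy, OpenCV 4.12 (cv2) and the standard library are available. Lean on these libraries where they do the work, as an engineer would, in place of code of your own. Each camera call takes 0.05 s, during which the arm holds its last target. There are 200 camera calls.

### The job

On the white reading station, push a spoke of the tube carousel round with a fingertip until the purple-capped tube stands squarely in front of the grey reader's window, in line with the index mark; then press the green button on top of the reader all the way down, let it come back up and move clear. Push only on the carousel itself: do not push, squeeze or lift the glass tubes hanging in it. Do not press the button before the purple tube is in place, and leave the meter, the specimen jar and the mouse alone.

Things in the scene. Friction and masses are not known exactly. Their poses are not given: they have to be found in the camera images.
- station: Fixed white reading station, at another place and yaw every time. Origin: on the table, on the carousel's vertical axis, under the centre of its round base plate (radius 125 mm, 12 mm thick). z up; +y points from the carousel's axis to the reader. A slim column (radius 16 mm) on the axis carries the carousel.
- reader_top (a point): Front end of the white index line on top of the reader, 130 mm from the carousel's axis. The reader is a grey tower, 76 mm wide, reaching from 130 to 200 mm from that axis, top 115 mm above the table; its black window faces the carousel. A black index line on the base plate points the same way.
- rotor: The carousel: hub of radius 20 mm and height 30 mm with four level aluminium spokes along its own +x, +y, -x, -y. Origin: on the axis at the underside of hub and spokes, 75 mm above the table; axes turn with it. Spokes are 12 mm wide, 20 mm high (75 to 95 mm above the table), clear to push from 20 to 85 mm from the axis; a tube holder is at each end.
- rotor_hub (a point): Centre of the hub's top, 109 mm above the table, on the axis. The carousel turns either way, over a turn, without stops, detents or spring, against about 0.08 N m of friction, and stays where it is left. Tube holders are 30 mm square, centre 100 mm from the axis, top 95 mm above the table. The space between spokes is free down to the base plate.
- tube_purple: Loose 16 mm glass tube with white label and PURPLE cap, hanging by its cap in one of the four holders (which one varies) with about 1 mm of play. Origin: bottom of the tube, on its axis, 25 mm above the table; tube 70 mm, cap 22 mm across and 16 mm high above it, cap top 111 mm above the table.
- purple_cap (a point): Centre of the purple cap's top, 111 mm above the table.
- tube_red: The same tube with a red cap, in another holder. Origin at its bottom.
- tube_gold: The same tube with a yellow-gold cap, in another holder. Origin at its bottom.
- tube_sky: The same tube with a light blue cap, in another holder. Origin at its bottom.
- read_spot (a point): Fixed point of the station in front of the reader's window, on the index line, 100 mm from the carousel's axis and 110 mm above the table: the purple cap must stand here.
- scan_button (a joint): Travel of the green spring button on top of the reader: 0 up, 0.006 m fully down; it takes about 5 N to push it fully down, and it springs back.
- scan_button_top (a point): Centre of the top face of the green button (radius 16 mm) on the reader's top; it is pressed straight down.
- meter: Bystander: black hand-held blood meter lying flat, 95 x 55 x 20 mm, loose. Origin: centre of its underside.
- specimen_jar: Bystander: specimen jar with orange lid, radius 29 mm, height 65 mm, loose. Origin: centre of its underside.
- mouse: Bystander: black computer mouse, 100 x 60 x 34 mm, loose. Origin: centre of its underside.

How it is judged:
By the outcome, as a careful person would: the job done as asked, in the order asked, and still so for the second after the job is handed in, with the robot touching nothing.
It also fails if it takes over 58 s, if anything falls off the work surface, if the arm or the gripper's body presses on something with over 40 N, if the wrist force passes 120 N, or if a joint passes its speed limit or range.

## Working session

There is one attempt and no reset: what is moved stays moved. The work goes in short steps, Python scripts to look and compute and a tool call to move; the robot and the scene stay as the last step left them, time stands still between calls to the robot, and variables do not carry over. Pictures are saved under pics/ and viewed, at most 10 in all, crops included, and the job is handed in when it is done.

Besides the shell and the picture viewer there is one more tool, called after "Emit:" in YAML: its name, and indented under it one key for each argument. servo_tool: Moves the arm, as the interface text tells. Its arguments: {"type":"object","properties":{"hand":{"type":"array","items":{"type":"number"}},"translation":{"type":"array","items":{"type":"array","items":{"type":"number","minimum":-1,"maximum":1}}},"yaw":{"type":"array","items":{"type":"number","minimum":-1,"maximum":1}}},"required":["hand","translation","yaw"]}

```bash
mkdir -p pics
cat > h.py <<'E'
import numpy as np, cv2
from bench import state,get_image,calibration,sign_off
def cam(name):
    c=calibration(name); f=200/np.tan(np.radians(c["fovy"])/2); return c,f
def pts(name,depth):
    c,f=cam(name); v,u=np.mgrid[0:400,0:640]
    P=np.stack([(u-c["cx"])/f*depth,(v-c["cy"])/f*depth,depth],-1)
    return P@np.array(c["attitude"]).T+np.array(c["eye"])
def ray(name,u,v,z):
    c,f=cam(name); d=np.array(c["attitude"])@np.array([(u-c["cx"])/f,(v-c["cy"])/f,1]); e=np.array(c["eye"])
    return e+d*(z-e[2])/d[2]
E
python3 - <<'E'
from h import *
for n in("side","top"):
    im,d=get_image(n); np.savez(f"{n}0.npz",im=im,d=d); cv2.imwrite(f"pics/{n}0.png",im[...,::-1]); print(n,calibration(n))
s=state(); print(s["clock"],s["ee_pos"],s["orientation"])
E
```

```text
side {'fovy': 50.978104913523374, 'cx': 329.8860768610266, 'cy': 196.89932915875022, 'eye': array([ 225.91574127, -827.55191781,  601.04285647]), 'attitude': array([[ 0.91301685, -0.19679156,  0.35731402],
       [-0.40790471, -0.44846909,  0.79529191],
       [ 0.00373755, -0.87186499, -0.48973204]])}
top {'fovy': 47.583083501507495, 'cx': 326.4962808594772, 'cy': 204.70636952040172, 'eye': array([ 502.55143865,  -39.85489284, 1197.2165717 ]), 'attitude': array([[-0.00373464, -0.9985265 ,  0.05413765],
       [-0.99986441,  0.00459694,  0.01581216],
       [-0.01603773, -0.05407126, -0.99840828]])}
0.1 [187.55913388 463.17291013 230.88351593] [[-9.26892520e-01  3.75326657e-01 -3.96606821e-04]
 [ 3.75326865e-01  9.26892096e-01 -8.86667183e-04]
 [ 3.48218972e-05 -9.70702374e-04 -9.99999528e-01]]
```

View pics/top0.png

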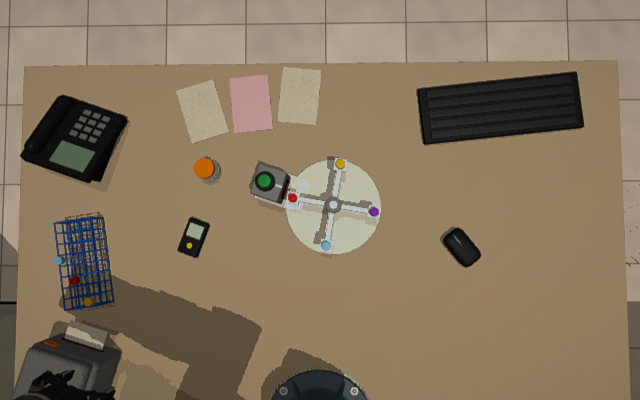

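View pics/side0.png

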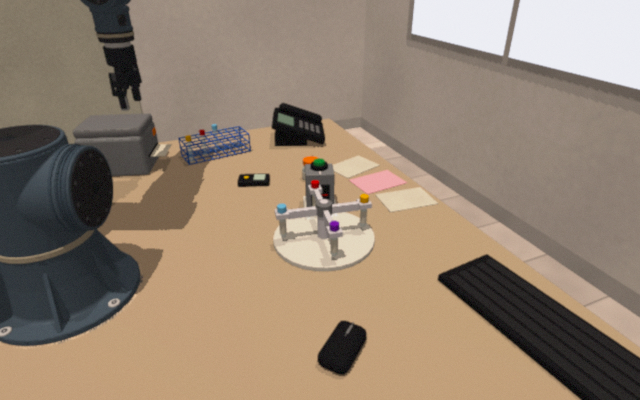

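The top view shows the hub at (333,205), the purple cap at (374,211), red at (292,198), gold at (340,163), sky at (326,245) and the green button at (264,181). Purple is almost opposite the reader. Next I'll measure these.

```bash
cat >> h.py <<'E'
H={"purple":((125,160),111),"red":((173,5),111),"gold":((20,30),111),"sky":((92,112),111),"green":((55,75),None)}
def blobs(name,im,roi):
    hsv=cv2.cvtColor(im,cv2.COLOR_RGB2HSV); out={}
    u0,v0,u1,v1=roi
    for k,((a,b),_) in H.items():
        h=hsv[...,0]; m=((h>=a)&(h<=b)) if a<b else ((h>=a)|(h<=b))
        m=m&(hsv[...,1]>110)&(hsv[...,2]>50); r=np.zeros_like(m); r[v0:v1,u0:u1]=1
        n,l,s,c=cv2.connectedComponentsWithStats((m&r).astype(np.uint8))
        if n>1: i=1+s[1:,4].argmax(); out[k]=(c[i],s[i,4],l==i)
    return out
E
python3 - <<'E'
from h import *
for n,roi in(("top",(245,145,390,265)),("side",(265,150,385,260))):
    z=np.load(f"{n}0.npz"); im,d=z["im"],z["d"]; P=pts(n,d)
    for k,(c,a,m) in blobs(n,im,roi).items():
        print(n,k,c.round(1),a,"depthmed",np.median(P[m],0).round(1), "ray111",ray(n,*c,111).round(1), "ray120",ray(n,*c,120).round(1))
    if n=="top":
        sel=(P[...,2]>6)&(P[...,2]<18); sel[:, :270]=0; sel[:,400:]=0; sel[:150]=0;sel[260:]=0
        hsv=cv2.cvtColor(im,cv2.COLOR_RGB2HSV)
        cnt=max(cv2.findContours(sel.astype(np.uint8),0,1)[0],key=cv2.contourArea)
        hull=cv2.convexHull(cnt)[:,0]; q=np.array([ray(n,u,v,12)[:2] for u,v in hull],np.float32)
        print("plate",cv2.minEnclosingCircle(q),"ell",cv2.fitEllipse(q))
        t=(abs(P[...,2]-115)<4); t[:,:245]=0;t[:,300:]=0;t[:150]=0;t[215:]=0
        print("reader top",t.sum()); q=P[t][:,:2].astype(np.float32); print(cv2.minAreaRect(q))
        hb=(P[...,2]>100)&(P[...,2]<114); hb[:,:320]=0;hb[:,346:]=0;hb[:192]=0;hb[218:]=0
        print("hub",P[hb].mean(0),hb.sum())
z=np.load("top0.npz")["im"][140:270,235:395]
cv2.imwrite("pics/crop.png",cv2.resize(z[...,::-1],None,fx=5,fy=4.5 if 0 else 4.6,interpolation=cv2.INTER_CUBIC)[:598])
E
```

```text
top purple [373.8 211.5] 56 depthmed [ 544.6 -136.   111.5] ray111 [ 544.7 -135.7  111. ] ray120 [ 544.3 -134.9  120. ]
top red [292.  197.4] 61 depthmed [580.1  60.3 111.3] ray111 [579.3  60.3 111. ] ray120 [578.7  59.5 120. ]
top gold [340.  163.7] 61 depthmed [659.8 -55.6 111. ] ray111 [660.3 -55.6 111. ] ray120 [659.  -55.4 120. ]
top sky [322.8 245.6] 8 depthmed [463.9 -13.9 109.9] ray111 [463.7 -13.3 111. ] ray120 [464.  -13.6 120. ]
top green [263.8 180.4] 149 depthmed [618.6 124.1 136.9] ray111 [620.7 128.2 111. ] ray120 [619.8 126.8 120. ]
plate ((554.3538818359375, -15.395965576171875), 144.32235717773438) ell ((563.4418334960938, -18.939462661743164), (234.7696533203125, 286.92913818359375), 158.93106079101562)
reader top 597
((609.8695678710938, 98.61959838867188), (110.73741149902344, 75.49030303955078), 71.33259582519531)
hub [562.54327411 -38.20963106 106.17733942] 207
side purple [334.  225.6] 77 depthmed [ 542.2 -145.5  109.2] ray111 [ 540.7 -148.9  111. ] ray120 [ 534.9 -161.3  120. ]
side red [314.6 183.3] 69 depthmed [578.   52.6 107.3] ray111 [576.6  47.9 111. ] ray120 [570.1  31.8 120. ]
side gold [363.9 197.8] 57 depthmed [658.4 -64.  109.2] ray111 [655.8 -68.3 111. ] ray120 [647.9 -82.3 120. ]
side sky [281.3 207.9] 45 depthmed [462.8 -31.1 109.9] ray111 [461.2 -34.1 111. ] ray120 [456.9 -48.7 120. ]
side green [318.7 162.3] 66 depthmed [615.7 112.6 135.7] ray111 [635.4 161.2 111. ] ray120 [627.8 143.  120. ]
```

View pics/crop.png

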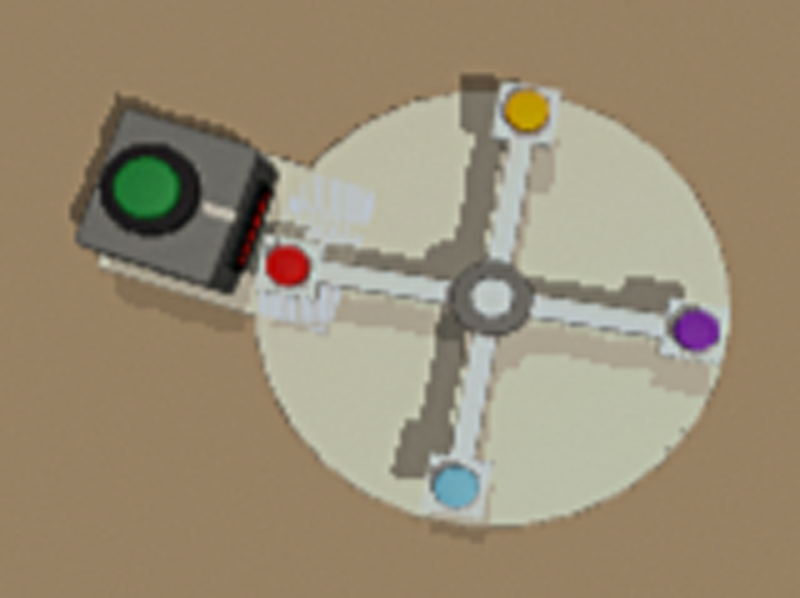

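The crop shows the reader and its index line at upper left. Red is nearest the window, and purple is on the far side. Next I'll refine the axis, the reader heading and the button height.

Run:
```python
from h import *
z=np.load("top0.npz"); im,d=z["im"],z["d"]; P=pts("top",d)
t=(P[...,2]>112)&(P[...,2]<150); t[:,:245]=0;t[:,300:]=0;t[:150]=0;t[215:]=0
n,l,s,c=cv2.connectedComponentsWithStats(t.astype(np.uint8)); i=1+s[1:,4].argmax(); m=l==i; print(s[i])
Z=P[m][:,2]; print("z hist",np.histogram(Z,bins=range(112,150,2)))
cnt=cv2.findContours(m.astype(np.uint8),0,1)[0][0][:,0]
q=np.array([ray("top",u,v,115)[:2] for u,v in cnt],np.float32); r=cv2.minAreaRect(q); print("reader",r)
b=blobs("top",im,(245,145,390,265)); g=b["green"]; print("button",ray("top",*g[0],np.median(P[g[2]][:,2])),np.percentile(P[g[2]][:,2],[5,50,95]))
dk=m&~g[2]&(P[...,2]>118); print("collar z",np.percentile(P[dk][:,2],[5,50,95]),dk.sum())
hsv=cv2.cvtColor(im,cv2.COLOR_RGB2HSV)
w=(np.abs(P[...,2]-115)<4)&m&(hsv[...,2]>150)&(hsv[...,1]<60); v,u=np.where(w); print("index px",u.mean(),v.mean(),w.sum(),[ray("top",a,bb,115)[:2].round(1).tolist() for a,bb in zip(u,v)])
# hub and axis
print("hubtop",ray("top",333.2,204.6,109))
# sky in full mask
mm=(hsv[...,0]>=85)&(hsv[...,0]<=110)&(hsv[...,1]>70); mm[:235]=0;mm[256:]=0;mm[:,:312]=0;mm[:,340:]=0
v,u=np.where(mm); print("sky",ray("top",u.mean(),v.mean(),111),mm.sum())
# plate ellipse: light colour
pl=(hsv[...,2]>140)&(hsv[...,1]<70); 
st=state(); print(st["q"])
```

```text
[250 163  37  39 876]
z hist (array([128, 214, 161,  49,  14,   9,  35,  72,  43,  13,  12,  34,  44,
        37,   8,   3,   0,   0]), array([112, 114, 116, 118, 120, 122, 124, 126, 128, 130, 132, 134, 136,
       138, 140, 142, 144, 146, 148]))
reader ((616.21044921875, 117.64476013183594), (69.74710083007812, 75.43115997314453), 70.96305847167969)
button [617.92194374 124.23325109 136.86937578] [129.21196985 136.86937578 140.60256275]
collar z [118.35643836 126.47834245 130.2014586 ] 224
index px 278.61538461538464 185.53846153846155 13 [[611.6, 98.3], [611.5, 95.9], [609.1, 98.3], [609.1, 93.5], [609.1, 91.1], [609.1, 88.7], [606.7, 95.9], [606.7, 93.5], [606.7, 91.1], [606.7, 88.7], [606.7, 86.3], [604.3, 88.7], [604.3, 86.3]]
hubtop [561.74059201 -38.72646213 109.        ]
sky [464.37798208 -20.53842083 111.        ] 59
[ 6.79535456e+01  1.22215676e+01 -2.00258940e+00  7.58314602e+01
  1.99326572e-03  8.99980602e+01]
```

Emit:
servo_tool:
  hand: [0,0,0,0,0,0,0,0,0,0]
  translation:
    - [0,0,0]
    - [0,0,0]
    - [0,0,0]
    - [-0.03,-0.04,0]
    - [-0.06,-0.083,0]
    - [-0.06,-0.083,0]
    - [-0.06,-0.083,0]
    - [-0.06,-0.083,0]
    - [-0.06,-0.083,0]
    - [-0.06,-0.083,0]
  yaw: [-0.085,-0.085,-0.086,0,0,0,0,0,0,0]

```text
clock: 1.35
ee_pos: [344.1, 245.9, 231.3]
orientation: [[-1.0, 0.004, 0.0], [0.004, 1.0, -0.0], [-0.0, -0.0, -1.0]]
contact_force: [0.5, 0.9, 0.0]
gripper_width: -0.001
finger_force: 0.0
```

Emit:
servo_tool:
  hand: [0,0,0,0,0,0,0,0,0,0]
  translation:
    - [-0.06,-0.083,0]
    - [-0.06,-0.083,0]
    - [-0.06,-0.083,0]
    - [-0.06,-0.083,0]
    - [-0.06,-0.083,0]
    - [-0.06,-0.083,0]
    - [-0.06,-0.083,0]
    - [-0.03,-0.04,0]
    - [0,0,0]
    - [0,0,0]
  yaw: [0,0,0,0,0,0,0,0,0,0]

```text
clock: 2.6
ee_pos: [522.7, 0.1, 231.3]
orientation: [[-1.0, 0.001, -0.0], [0.001, 1.0, 0.0], [0.0, 0.0, -1.0]]
contact_force: [-0.4, 1.2, -0.0]
gripper_width: -0.003
finger_force: 0.0
```

Emit:
servo_tool:
  hand: [0,0,0,0,0,0,0]
  translation:
    - [0,0,0.05]
    - [0,0,0.09]
    - [0,0,0.09]
    - [0,0,0.08]
    - [0,0,0.05]
    - [0,0,0.018]
    - [0,0,0]
  yaw: [0,0,0,0,0,0,0]

```text
clock: 3.48
ee_pos: [523.1, 0.1, 80.4]
orientation: [[-1.0, 0.0, 0.0], [0.0, 1.0, 0.0], [-0.0, 0.0, -1.0]]
contact_force: [-0.9, -0.4, 0.8]
gripper_width: -0.004
finger_force: 0.0
```

Run:
```python
import numpy as np
A=np.array([562.1,-37.9]); p=np.array([522.7,.1])
for i,a in enumerate(range(145,327,9)):
    q=A+55*np.array([np.cos(np.radians(a)),np.sin(np.radians(a))]); d=np.round((q-p)/400*[-1,1],3); p=p+d*400*[-1,1]; print(a,d.tolist(),p.round(0))
```

```text
145 [0.014, -0.016] [517.  -6.]
154 [0.011, -0.019] [513. -14.]
163 [0.008, -0.02] [510. -22.]
172 [0.005, -0.021] [508. -30.]
181 [0.001, -0.021] [507. -39.]
190 [-0.002, -0.022] [508. -47.]
199 [-0.005, -0.021] [510. -56.]
208 [-0.009, -0.02] [514. -64.]
217 [-0.012, -0.018] [518. -71.]
226 [-0.014, -0.016] [524. -78.]
235 [-0.017, -0.014] [531. -83.]
244 [-0.018, -0.011] [538. -88.]
253 [-0.02, -0.007] [546. -90.]
262 [-0.021, -0.005] [554. -92.]
271 [-0.022, -0.001] [563. -93.]
280 [-0.021, 0.002] [572. -92.]
289 [-0.021, 0.005] [580. -90.]
298 [-0.02, 0.009] [588. -86.]
307 [-0.018, 0.011] [595. -82.]
316 [-0.016, 0.014] [602. -76.]
325 [-0.014, 0.017] [607. -70.]
```

Emit:
servo_tool:
  hand: [0,0,0,0,0,0,0,0,0,0]
  translation:
    - [0.014,-0.016,0]
    - [0.011,-0.019,0]
    - [0.008,-0.02,0]
    - [0.005,-0.021,0]
    - [0.001,-0.021,0]
    - [-0.002,-0.022,0]
    - [-0.005,-0.021,0]
    - [-0.009,-0.02,0]
    - [-0.012,-0.018,0]
    - [-0.014,-0.016,0]
  yaw: [0,0,0,0,0,0,0,0,0,0]

```text
clock: 4.72
ee_pos: [524.7, -78.5, 80.0]
orientation: [[-1.0, 0.001, -0.0], [0.001, 1.0, 0.0], [0.0, 0.0, -1.0]]
contact_force: [-0.5, 1.9, 0.7]
gripper_width: -0.001
finger_force: 0.9
```

Emit:
servo_tool:
  hand: [0,0,0,0,0,0,0,0,0,0]
  translation:
    - [-0.017,-0.014,0]
    - [-0.018,-0.011,0]
    - [-0.02,-0.007,0]
    - [-0.021,-0.005,0]
    - [-0.022,-0.001,0]
    - [-0.021,0.002,0]
    - [-0.021,0.005,0]
    - [-0.02,0.009,0]
    - [-0.018,0.011,0]
    - [0,0,0]
  yaw: [0,0,0,0,0,0,0,0,0,0]

```text
clock: 5.98
ee_pos: [596.4, -82.0, 80.1]
orientation: [[-1.0, 0.0, 0.001], [0.0, 1.0, 0.0], [-0.001, 0.0, -1.0]]
contact_force: [-0.3, 0.1, 0.5]
gripper_width: 0.001
finger_force: 0.0
```

```bash
cat > look.py <<'E'
from h import *
import sys
A=np.array([562.1,-37.9]); tag=sys.argv[1]
for n,roi in(("top",(270,145,390,265)),("side",(265,165,385,260))):
    im,d=get_image(n); cv2.imwrite(f"pics/{n}{tag}.png",im[...,::-1]); P=pts(n,d)
    for k,(c,a,m) in blobs(n,im,roi).items():
        if k=="green": continue
        w=ray(n,*c,111 if n=="top" else 104); r=w[:2]-A
        print(n,k,c.round(1),a,"z",np.median(P[m][:,2]).round(1),w[:2].round(1),"r",np.hypot(*r).round(1),"ang",np.degrees(np.arctan2(r[1],r[0])).round(1))
s=state(); print(s["clock"],s["ee_pos"],s["contact_force"])
E
python3 look.py 1
```

```text
top purple [296.2 185.4] 54 z 111.5 [608.3  50. ] r 99.3 ang 62.3
top red [285.6 189. ] 5 z 56.8 [599.8  75.6] r 119.6 ang 71.7
side purple [326.8 183.2] 63 z 109.6 [610.5  48.5] r 99.0 ang 60.7
side red [319.8 226.1] 90 z 109.0 [ 516.3 -128.6] r 101.6 ang -116.8
side gold [281.5 201.6] 58 z 108.4 [474.2   4.9] r 97.7 ang 154.0
side sky [365.9 204.4] 49 z 109.3 [651.3 -87.4] r 102.0 ang -29.0
6.075 [595.83205364 -82.37617534  80.16484152] [-0.50300734  0.22503116  0.60986754]
```

View pics/side1.png

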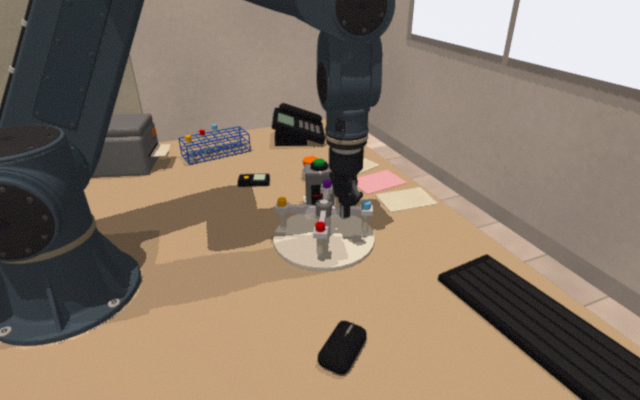

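The side view shows the finger behind the sky spoke and purple just short of the window at (327,183). It has about 9° left, which I'll cover in small steps.

Emit:
servo_tool:
  hand: [0,0,0,0,0]
  translation:
    - [-0.003,0.003,0]
    - [-0.003,0.003,0]
    - [-0.003,0.003,0]
    - [-0.002,0.003,0]
    - [0,0,0]
  yaw: [0,0,0,0,0]

```text
clock: 6.7
ee_pos: [600.1, -77.6, 80.1]
orientation: [[-1.0, 0.001, 0.0], [0.001, 1.0, 0.0], [-0.0, 0.0, -1.0]]
contact_force: [-1.1, 0.3, -0.1]
gripper_width: -0.001
finger_force: 0.4
```

```bash
python3 look.py 2
```

```text
top purple [294.6 188.8] 57 z 111.0 [600.1  54. ] r 99.5 ang 67.6
top red [285.6 189. ] 5 z 56.4 [599.8  75.6] r 119.6 ang 71.7
side purple [322.8 183.1] 60 z 109.2 [601.5  52.8] r 98.9 ang 66.5
side red [324.3 226.2] 90 z 108.0 [ 525.  -133.2] r 102.3 ang -111.3
side gold [280.9 203.5] 55 z 108.0 [470.2  -2.8] r 98.3 ang 159.1
side sky [365.8 202.7] 44 z 108.0 [654.8 -80.2] r 101.9 ang -24.5
6.8 [600.11308833 -77.68023186  80.11793086] [-0.47845779 -0.39386235 -0.76668454]
```

Emit:
servo_tool:
  hand: [0,0,0,0]
  translation:
    - [-0.003,0.003,0]
    - [-0.002,0.002,0]
    - [-0.001,0.002,0]
    - [0,0,0]
  yaw: [0,0,0,0]

```text
clock: 7.3
ee_pos: [602.5, -74.8, 80.1]
orientation: [[-1.0, 0.001, 0.0], [0.001, 1.0, 0.0], [-0.0, 0.0, -1.0]]
contact_force: [-0.3, 0.4, 0.1]
gripper_width: -0.005
finger_force: 0.4
```

```bash
python3 look.py 3
```

```text
top purple [293.7 191.4] 55 z 111.2 [593.8  56.2] r 99.3 ang 71.4
top red [285.6 189. ] 5 z 58.9 [599.8  75.6] r 119.6 ang 71.7
side purple [320.4 183.1] 62 z 107.9 [595.7  55.3] r 99.0 ang 70.2
side red [327.4 226. ] 93 z 108.7 [ 531.4 -135.2] r 102.0 ang -107.5
side gold [281.  204.7] 56 z 108.7 [468.6  -8.2] r 98.1 ang 162.4
side sky [365.2 201.4] 44 z 108.6 [656.4 -74. ] r 101.0 ang -21.0
7.4 [602.5182654  -74.88082019  80.13669941] [ 0.02846264  0.01943358 -0.91441391]
```

Emit:
servo_tool:
  hand: [0,0,0,0,0,0,0,0]
  translation:
    - [0.003,-0.01,0]
    - [0.005,-0.02,0]
    - [0,0,0]
    - [0,0,-0.06]
    - [0,0,-0.1]
    - [0,0,-0.1]
    - [0,0,-0.04]
    - [0,0,0]
  yaw: [0,0,0,0,0,0,0,0]

```text
clock: 8.4
ee_pos: [599.9, -87.0, 201.2]
orientation: [[-1.0, 0.001, 0.002], [0.001, 1.0, -0.0], [-0.002, -0.0, -1.0]]
contact_force: [0.1, -0.2, -1.0]
gripper_width: 0.002
finger_force: 0.0
```

Emit:
servo_tool:
  hand: [0,0,0,0,0,0,0,0]
  translation:
    - [0.08,-0.05,0]
    - [0.12,-0.06,0]
    - [0.12,-0.06,0]
    - [0.12,-0.06,0]
    - [0.08,-0.03,0]
    - [0.04,0,0]
    - [0,0,0]
    - [0,0,0]
  yaw: [0,0,0,0,0,0,0,0]

```text
clock: 9.4
ee_pos: [376.0, -190.4, 199.9]
orientation: [[-1.0, 0.0, 0.0], [0.0, 1.0, 0.0], [-0.0, 0.0, -1.0]]
contact_force: [0.9, 0.3, 0.0]
gripper_width: -0.0
finger_force: 0.0
```

```bash
python3 look.py 4
python3 - <<'E'
import cv2
a=cv2.imread("pics/top4.png")[140:270,235:395]; cv2.imwrite("pics/crop4.png",cv2.resize(a,None,fx=4.6,fy=4.6,interpolation=cv2.INTER_CUBIC))
E
```

```text
top purple [293.4 191.4] 54 z 110.8 [593.9  56.9] r 99.9 ang 71.5
top red [372.2 217.4] 61 z 111.1 [ 530.5 -131.9] r 99.2 ang -108.6
top gold [319.7 243.9] 50 z 111.3 [467.9  -6. ] r 99.4 ang 161.3
top sky [345.3 165.2] 23 z 110.9 [656.6 -68.3] r 99.2 ang -17.8
side purple [320.4 182.9] 61 z 108.8 [596.4  56.6] r 100.6 ang 70.1
side red [327.1 226.3] 91 z 109.2 [ 530.5 -135.8] r 102.9 ang -107.9
side gold [280.8 204.9] 57 z 108.6 [468.   -9.1] r 98.4 ang 163.0
side sky [365.4 201. ] 40 z 109.5 [657.8 -72.5] r 101.7 ang -19.9
9.5 [ 375.95960478 -190.42507456  199.87230426] [-0.2199236  -0.45188484  0.35489877]
```

View pics/crop4.png

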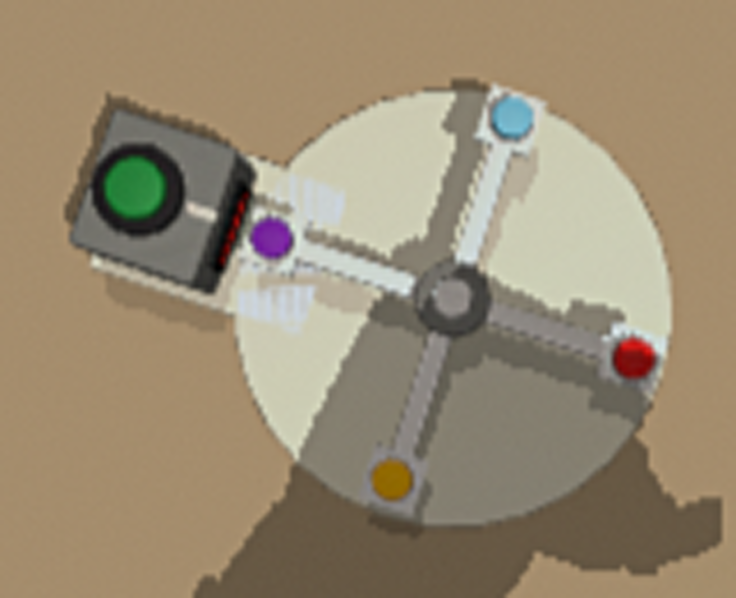

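Purple, checked against red and gold, stands at 71.4° and the reader heading is 71.0°, so it is squarely in line. Now the button.

Emit:
servo_tool:
  hand: [0,0,0,0,0,0,0,0,0,0]
  translation:
    - [-0.035,0.047,0]
    - [-0.075,0.1,0]
    - [-0.08,0.1,0]
    - [-0.08,0.1,0]
    - [-0.08,0.1,0]
    - [-0.08,0.1,0]
    - [-0.08,0.1,0]
    - [-0.06,0.09,0]
    - [-0.035,0.05,0]
    - [0,0,0]
  yaw: [0,0,0,0,0,0,0,0,0,0]

```text
clock: 10.75
ee_pos: [618.0, 125.9, 198.8]
orientation: [[-1.0, -0.002, -0.001], [-0.002, 1.0, -0.0], [0.001, -0.0, -1.0]]
contact_force: [-1.5, -0.4, -0.4]
gripper_width: 0.003
finger_force: 0.0
```

Emit:
servo_tool:
  hand: [0,0,0,0,0,0]
  translation:
    - [0,0,0.04]
    - [0,0,0.06]
    - [0,0,0.03]
    - [0,0,0.01]
    - [0,0,0]
    - [0,0,0]
  yaw: [0,0,0,0,0,0]

```text
clock: 11.5
ee_pos: [617.8, 123.9, 144.9]
orientation: [[-1.0, 0.001, 0.001], [0.001, 1.0, 0.0], [-0.001, 0.0, -1.0]]
contact_force: [0.2, 0.6, 0.2]
gripper_width: -0.002
finger_force: 0.0
```

Emit:
servo_tool:
  hand: [0,0,0,0,0]
  translation:
    - [0,0,0.005]
    - [0,0,0.005]
    - [0,0,0.005]
    - [0,0,0.005]
    - [0,0,0]
  yaw: [0,0,0,0,0]

```text
clock: 12.12
ee_pos: [617.4, 123.9, 136.1]
orientation: [[-1.0, 0.001, -0.0], [0.001, 1.0, 0.0], [0.0, 0.0, -1.0]]
contact_force: [-1.2, -0.1, 1.9]
gripper_width: -0.0
finger_force: 0.9
```

Emit:
servo_tool:
  hand: [0,0,0,0]
  translation:
    - [0,0,0.005]
    - [0,0,0.003]
    - [0,0,0]
    - [0,0,0]
  yaw: [0,0,0,0]

```text
clock: 12.62
ee_pos: [617.4, 123.9, 133.0]
orientation: [[-1.0, 0.001, 0.0], [0.001, 1.0, 0.0], [-0.0, 0.0, -1.0]]
contact_force: [0.0, -0.6, 3.9]
gripper_width: -0.001
finger_force: 1.8
```

Emit:
servo_tool:
  hand: [0,0,0,0]
  translation:
    - [0,0,0.003]
    - [0,0,0.003]
    - [0,0,0]
    - [0,0,0]
  yaw: [0,0,0,0]

```text
clock: 13.12
ee_pos: [617.5, 123.9, 131.0]
orientation: [[-1.0, 0.001, 0.001], [0.001, 1.0, 0.0], [-0.001, 0.0, -1.0]]
contact_force: [-2.5, 0.1, 10.3]
gripper_width: -0.001
finger_force: 5.1
```

Emit:
servo_tool:
  hand: [0,0,0,0]
  translation:
    - [0,0,0.002]
    - [0,0,0]
    - [0,0,0]
    - [0,0,0]
  yaw: [0,0,0,0]

```text
clock: 13.62
ee_pos: [617.5, 123.9, 130.8]
orientation: [[-1.0, 0.001, 0.001], [0.001, 1.0, 0.0], [-0.001, 0.0, -1.0]]
contact_force: [-6.9, -1.0, 18.2]
gripper_width: 0.002
finger_force: 9.1
```

The tip has stopped at z ≈ 130.9 with the force at 18 N, so the button has bottomed out. Now I'll lift off and move clear.

Emit:
servo_tool:
  hand: [0,0,0,0,0,0,0,0]
  translation:
    - [0,0,-0.01]
    - [0,0,-0.02]
    - [0,0,-0.05]
    - [0,0,-0.08]
    - [0,0,-0.08]
    - [0,0,-0.04]
    - [0,0,0]
    - [0,0,0]
  yaw: [0,0,0,0,0,0,0,0]

```text
clock: 14.62
ee_pos: [617.1, 123.8, 240.7]
orientation: [[-1.0, 0.001, -0.001], [0.001, 1.0, -0.0], [0.001, -0.0, -1.0]]
contact_force: [-0.9, 0.3, -0.7]
gripper_width: 0.001
finger_force: 0.0
```

Emit:
servo_tool:
  hand: [0,0,0,0,0,0,0,0,0,0]
  translation:
    - [0.05,0.03,0]
    - [0.1,0.06,0]
    - [0.1,0.06,0]
    - [0.1,0.06,0]
    - [0.1,0.06,0]
    - [0.08,0.05,0]
    - [0.04,0.03,0]
    - [0,0,0]
    - [0,0,0]
    - [0,0,0]
  yaw: [0,0,0,0,0,0,0,0,0,0]

```text
clock: 15.88
ee_pos: [390.0, 263.6, 241.4]
orientation: [[-1.0, 0.002, -0.0], [0.002, 1.0, -0.0], [0.0, -0.0, -1.0]]
contact_force: [-0.6, 0.7, 0.7]
gripper_width: -0.0
finger_force: 0.0
```

```bash
python3 look.py 5; python3 -c "
from h import *
im,d=get_image('top');P=pts('top',d);g=blobs('top',im,(245,145,390,265))['green'];print(g[0],np.median(P[g[2]],0))"
```

```text
top purple [293.4 191.2] 56 z 111.0 [594.2  56.8] r 100.0 ang 71.3
top red [372.2 217.4] 62 z 110.8 [ 530.5 -131.8] r 99.0 ang -108.6
top gold [319.6 243.9] 58 z 111.7 [467.8  -5.8] r 99.6 ang 161.2
top sky [345. 165.] 23 z 110.9 [657.1 -67.6] r 99.5 ang -17.3
side purple [320.4 182.9] 61 z 108.9 [596.2  56.7] r 100.6 ang 70.2
side red [327.1 226.1] 89 z 109.3 [ 530.8 -135.1] r 102.1 ang -107.8
side gold [280.8 204.3] 59 z 109.9 [468.7  -6.7] r 98.4 ang 161.5
side sky [365.4 201. ] 40 z 109.1 [657.8 -72.5] r 101.7 ang -19.9
15.975 [389.94391573 263.68030023 241.46229718] [0.4141498  0.30240496 0.26111085]
[263.81699346 180.45098039] [618.54684917 123.83910928 137.24530084]
```

View pics/top5.png

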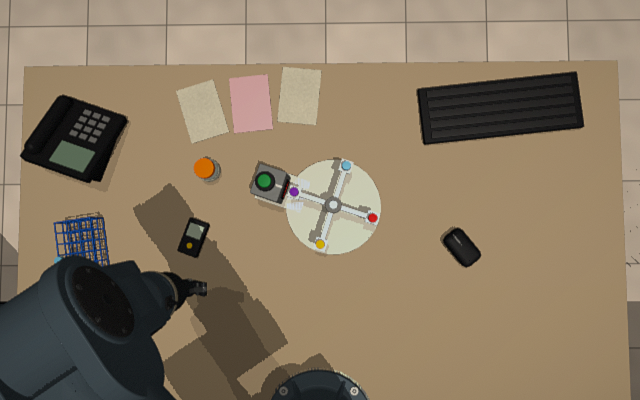

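Purple stands at (293,191), in line with the reader at (264,181). The button is back up at 137 mm, the bystanders haven't moved and the arm is clear.

```bash
python3 -c "
from bench import sign_off
print(sign_off())"
```

```text
the job is handed in; nothing more can be done
None
```

The job is done and handed in: the purple tube stands in front of the reader within about 0.5° of the index mark, the button was pressed fully down and has come back up, and the arm is clear.

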